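Fit the belt idler on a gem-lapping machine

TASK

The gem-lapping machine's drive deck is open for service: fit its belt idler on the upright idler axle. First slide the tall aluminium spacer down to the axle's foot, then the flanged idler pulley with its bearing onto the spacer, and last push the dark retaining collar over the axle's spring balls until it clicks and sits fully home against the pulley. Feel each part on and push gently, never hard, and leave the other things on the cutting mat alone.

Things in the scene. Friction and masses are not known exactly. Their poses are not given: they have to be found in the camera images.
- lap: Gem-lapping machine, drive deck open: white case 280 x 320 mm (x by y), deck 85 high, 10 mm lip round it; fixed. Origin: centre of its underside, z up, x away from its front panel. On the deck, in its frame (mm): grooved drive pulley dia 120 at (45, 35), arbor up to 164; motor pulley dia 34 at (-70, 105), top 133; four pillars dia 12 near the corners, top 115; idler axle near (-70, -75).
- slot_mid (a point): Middle of the slot that carries the idler axle, at the height of the top of the axle's foot (93 mm above the table); axes as the machine's. The slot runs along the machine's x; the axle is clamped anywhere within 6 mm either way of this point along it (and exactly on its line across): where is not measured, it has to be seen or felt. The foot is a disc of dia 34. The axle is upright and rigid.
- journal_top (a point): Point 36 mm above slot_mid: the height of the top of the axle's journal. Journal: dia 20 from the foot up to here, top edge chamfered 0.8 mm. Above it the nose: dia 12 for 24.5 mm, then a conical tip, 7 mm across, that ends 28 mm above this point. Like slot_mid, it does not follow the axle along the slot.
- ball_level (a point): Point 55.6 mm above slot_mid: the height of the centres of the two sprung steel balls, dia 8, that stick out of the nose to 17 mm across, towards the machine's +y and -y. 4 N pushes each out, and 2 N more for each mm it is pushed in. Does not follow the axle along the slot.
- spacer: Tall plain aluminium sleeve, outer dia 30, bore 22, height 20 mm, 40 g. Origin: centre of its underside; z is its axis; it stands upright on the cutting mat (mat 3 mm thick). Same either way up.
- pulley: Idler pulley: steel, two flanges of dia 60 with a belt groove between and a bearing inside, bore 22, height 18 mm, about 160 g. Origin: centre of its underside; z is its axis; lies flat on the mat. Same either way up. Home, its top is 38 mm above the axle's foot, 2 mm above the journal's top.
- collar: Retaining collar: thick dark steel ring, knurled rim, outer dia 34, bore 14, height 14 mm, about 70 g. Origin: centre of its underside; z is its axis; lies flat on the mat. Same either way up. It meets the balls with its underside 59 mm above the axle's foot; 10 to 15 N pushes it past them; they drag on its bore and spring out over it below about 42 mm. Home is 38 mm, on the pulley.
- short_spacer: Bystander: a short aluminium spacer, outer dia 30, bore 22, height 9 mm, origin at the centre of its underside. To be left alone.
- old_bearing: Bystander: a worn ball bearing, outer dia 42, bore 20, height 12 mm, origin at the centre of its underside. To be left alone.
- washer: Bystander: a flat steel washer, outer dia 36, bore 16, thickness 4 mm, origin at the centre of its underside. To be left alone.
- pliers: Bystander: black-handled jeweller's pliers, 140 mm long along its x, 46 mm wide, 12 mm high, origin near the joint of the jaws. To be left alone.
- hex_key: Bystander: a dark L-shaped hex key, 80 mm long along its x, short leg 22 mm to its +y, 6 mm thick, origin at the middle of the long leg. To be left alone.
Mind the look-alikes: they are no part of the job. What is shaped like the spacer but pink is not meant.

How it is judged:
On the way, in this order (a step that is already met when the one before it is completed fails the run):
1. the tall spacer is on the axle, down on its foot (horizontal distance between spacer and slot_mid below 0.0085 m and z of spacer in the frame of slot_mid between -0.0015 and 0.0012 m and angle between the z axis of spacer and the z axis of lap, either way round below 0.06 rad and linear speed of spacer below 0.01 m/s), for 0.2 s.
2. the idler pulley is on the axle, down on the spacer (horizontal distance between each of spacer, pulley and slot_mid below 0.0085 m and z of spacer in the frame of slot_mid between -0.0015 and 0.0012 m and angle between the z axis of each of spacer, pulley and the z axis of lap, either way round below 0.06 rad and z of pulley in the frame of slot_mid between 0.0185 and 0.0215 m and linear speed of pulley below 0.01 m/s), for 0.2 s.
3. the retaining collar is past the spring balls, home against the pulley (horizontal distance between each of spacer, pulley, collar and slot_mid below 0.0085 m and z of spacer in the frame of slot_mid between -0.0015 and 0.0012 m and angle between the z axis of each of spacer, pulley, collar and the z axis of lap, either way round below 0.06 rad and z of pulley in the frame of slot_mid between 0.0185 and 0.0215 m and z of collar in the frame of slot_mid between 0.0362 and 0.0396 m and linear speed of collar below 0.01 m/s), for 0.2 s.
At the end, for the whole second after the job is handed in: Spacer, pulley and collar are on the idler axle in that order, upright within 0.06 rad, at rest and let go: undersides at the axle's foot (within 1.2 mm), 20 mm above it (within 1.5 mm) and 38 mm above it (within 1.6 mm, so the collar is below the spring balls) (all of step 3 and linear speed of each of spacer, pulley below 0.01 m/s and contact force between each of spacer, pulley, collar and the fingers below 0.05 N); the robot touches nothing.
It fails at once if a part is pressed on the axle or on the part below it with more than 35 N (contact force between any of spacer, pulley, collar and lap above 35 N or contact force between pulley and spacer above 35 N or contact force between collar and pulley above 35 N).
It fails at once if another thing on the mat is shifted by more than 20 mm (distance of any of short_spacer, old_bearing, washer, pliers, hex_key from where it was at the start of the episode above 0.02 m).
It also fails if it takes over 72 s, if anything falls off the work surface, if the arm or the gripper's body presses on something with over 40 N, if the wrist force passes 120 N, or if a joint passes its speed limit or range.

ROBOT

A 6-joint arm with a two-finger parallel gripper is mounted at the origin on the work surface. World frame = base frame: x ahead of the robot, y to its left, z up, the work surface at z = 0. Lengths are in m, angles in rad, forces in N, time in s.
With the tool pointing down it reaches from about 0.35 to 0.975 m from the base axis. Payload 4.9 kg.
Tool frame: the origin (TCP) lies on the centre line of the jaws, within the pads' length; the fingertips stand 14 mm ahead of it and the grasp point (between the pads) lies 5 mm behind it; z points along the fingers, y is the line along which they close (so a half turn about z gives the same grasp; the last joint's range is limited). The gripper opens to 85 mm and grips with 20 to 120 N. Pads are 22 mm wide; open, the fingers measure 114 mm over their backs; the gripper's body (76 mm by 85 mm) begins 54 mm behind the grasp point. The pads swing forward as they close: fully open they stand 13 mm farther back than shut.
Start: joints at [1.072, 0.053, 1.613, -0, 1.476, -0.119], TCP at [0.232, 0.58, 0.245] pointing down, gripper open.
Joint ranges: [-3.01, 3.01], [-1.01, 2.22], [0.06, 2.58], [-1.02, 4.17], [0.09, 2.62], [-3.14, 3.14]. Speed limits (rad/s): [2.57, 2.57, 3.14, 3.14, 3.14, 3.14].

INTERFACE

Orientations are given as a unit quaternion [w, x, y, z].
In Python, from plant import * gives the robot as it stands.
- The arm moves only by the tool send_rows, never from a script. Its argument "steps" is a list of rows, each an object with "translation": the shift along the tool's x, y, z in cm, a list of three; "delta_rot": the turn, a rotation vector about the tool's x, y, z in rad, a list of three; "jaw": the finger opening in cm, from 0 to 8.54. In form: [{"translation": [dx, dy, dz], "delta_rot": [rx, ry, rz], "jaw": jaw}, ...]. A call has exactly 8 rows; each row is the pose to reach, as a shift and turn from the pose commanded when the call began, along the tool's axes at that moment; what a row does not reach only later rows make up. A row lasts 1/10 s, in which the tool goes at most 50 mm and 8.59 degrees, less where a joint would pass 70% of its speed; a pose out of reach is approached as far as the arm can. A call with a gripper value outside its range is refused whole. The fingers move at their own pace and stop on an object; the grip force is fixed at half the most. Time passes only in rows, so rows that repeat a pose let the fingers close, or fill a call up. It gives the time, the measured TCP pose, the force, the opening and the grip force at its end, in the units of the state.
- state(): the state, without advancing time (a new reading comes with each control period).
- grab_frame(name): name is "scene" or "side" or "wrist"; returns a dict with "pixels" (420x560x3 uint8, blue, green, red), "range_z" (420x560 float32, m along the optical axis (not along the pixel's ray), 0 where there is no reading), "fx", "fy", "cx", "cy" (pixels), "rvec" (rotation vector, rad) and "tvec" (3), from world to camera coordinates, as OpenCV has them. Camera axes: x right, y down, z forward; pixel columns grow to the right and rows downward; lengths in m; the calibration is good to about 2 mm. A picture is of the moment at which its call begins.
- job_done(): hands the job in; it is judged then, once.
The state is a dict: "time": time; "joint_pos": joint angles; "joint_vel": joint speeds; "joint_efforts": joint torques, N m; "tool_pos": TCP position; "tool_rot": TCP orientation; "contact_force": force on the tool from outside, world axes, zero at the start; "ft_torque": the same for the moment, N m; "gripper_width": opening from 0.0 (shut) to 1.0 (fully open); "grasp_force": force on a finger pad.
Only numpy, scipy, OpenCV 4.12 (cv2) and the standard library are available. Lean on these libraries where they do the work, as an engineer would, in place of code of your own. Each camera call takes 0.05 s, during which the arm holds its last target. There are 200 camera calls.

## Working session

There is one attempt and no reset: what is moved stays moved. The work goes in short steps, Python scripts to look and compute and a tool call to move; the robot and the scene stay as the last step left them, time stands still between calls to the robot, and variables do not carry over. Pictures are saved under pics/ and viewed, at most 10 in all, crops included, and the job is handed in when it is done.

Besides the shell and the picture viewer there is one more tool, called after ">>>" by a JSON object that holds its "fn" and its "kwargs", one argument or row to a line. send_rows: Moves the arm, as the interface text tells. Its arguments: {"type":"object","properties":{"steps":{"type":"array","items":{"type":"object","properties":{"translation":{"type":"array","items":{"type":"number"}},"delta_rot":{"type":"array","items":{"type":"number"}},"jaw":{"type":"number"}}}}},"required":["steps"]}

```bash
ls; mkdir -p pics; cat > h.py <<'E'
from plant import *
import numpy as np, cv2
from scipy.spatial.transform import Rotation as R
def grab(n,save=None):
    f=grab_frame(n); np.savez(f'{n}.npz',**f)
    if save: cv2.imwrite(f'pics/{save}.png',f['pixels'])
    return f
def cam(f):
    M=cv2.Rodrigues(np.array(f['rvec'],float))[0]; return M,np.array(f['tvec'],float).ravel()
def onplane(f,u,v,z):
    M,t=cam(f); d=M.T@np.array([(u-f['cx'])/f['fx'],(v-f['cy'])/f['fy'],1]); c=-M.T@t
    return c+d*(z-c[2])/d[2]
def cloud(f):
    M,t=cam(f); Z=f['range_z']; v,u=np.mgrid[:Z.shape[0],:Z.shape[1]]
    P=np.stack([(u-f['cx'])/f['fx']*Z,(v-f['cy'])/f['fy']*Z,Z],-1)
    W=(P-t)@M; W[Z==0]=np.nan; return W
def totool(p):  # world target -> cm in tool axes
    s=state(); w,x,y,z=s['tool_rot']; return R.from_quat([x,y,z,w]).inv().apply(np.array(p)-s['tool_pos'])*100
E
python3 - <<'E'
from h import *
fs=[grab(n) for n in('scene','side','wrist')]
print(state())
for f in fs:
    M,t=cam(f);print(-M.T@t, M[2])
cv2.imwrite('pics/a.png',fs[0]['pixels']);cv2.imwrite('pics/b.png',fs[1]['pixels']);cv2.imwrite('pics/c.png',fs[2]['pixels'])
E
```

```text
pics
{'time': 0.15, 'joint_pos': array([ 1.07199527e+00,  5.31987117e-02,  1.61398403e+00, -1.51549565e-05,
        1.47599092e+00, -1.18963879e-01]), 'joint_vel': array([-0.00020777, -0.00301476, -0.00493858, -0.00250282,  0.00379132,
       -0.00167129]), 'joint_efforts': array([ 4.17584697e-04, -3.94242382e+01, -3.70720482e+01, -9.44959788e-05,
        4.69932100e-03,  1.89447212e-05]), 'tool_pos': array([0.23148946, 0.58004948, 0.2443462 ]), 'tool_rot': array([-2.33122888e-04,  1.88778177e-01,  9.82019437e-01, -7.55386068e-04]), 'contact_force': array([ 0.17332992, -0.2470146 , -0.43812344]), 'ft_torque': array([ 0.04011153,  0.02577178, -0.03648517]), 'grasp_force': 0.0, 'gripper_width': 0.9979552347127238}
[ 1.28188024 -0.27207112  0.91125845] [-0.66920822  0.19521812 -0.71697298]
[ 0.21815588 -0.73422172  0.87923707] [ 0.29638548  0.61835917 -0.72786509]
[0.15820536 0.6102294  0.37279218] [ 0.283795   -0.11558337 -0.95189331]
```

View pics/a.png

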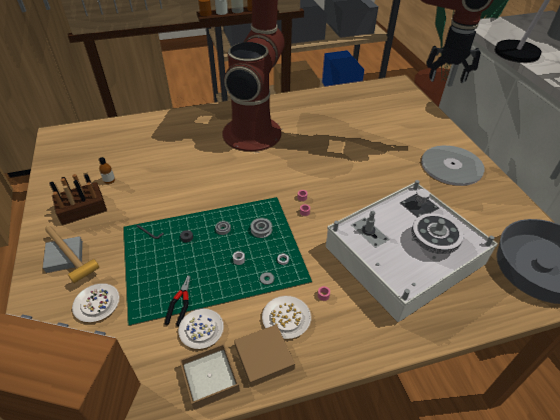

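View pics/c.png

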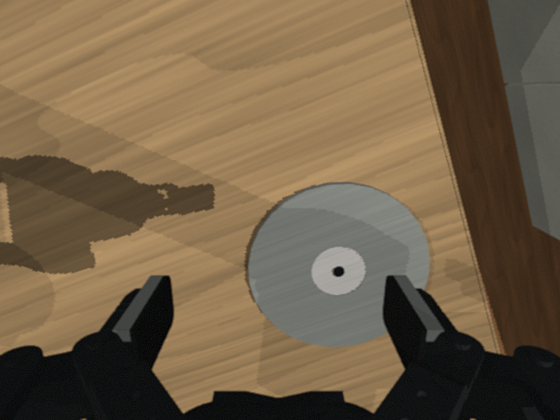

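Scene picture: the mat holds a dark ring at (187,236), a grey ring at (223,228), a large ring at (261,228), upright sleeves at (238,257) and (283,259), and a flat washer at (266,279). The idler axle is at (370,225). There are pink look-alikes at (303,195), (305,210) and (324,293). The wrist view shows only a lap disc.

```bash
python3 - <<'E'
from h import *
S=dict(np.load('scene.npz'));D=dict(np.load('side.npz'))
for n,f in (('scene',S),('side',D)):
    W=cloud(f); px=f['pixels']
    hsv=cv2.cvtColor(px,cv2.COLOR_BGR2HSV)
    m=((W[...,2]>0.0055)&(W[...,2]<0.06)&(W[...,0]>0.3)&(W[...,0]<0.9)&(W[...,1]>-.35)&(W[...,1]<0.25)).astype(np.uint8)
    k,l,st,c=cv2.connectedComponentsWithStats(m)
    print(n)
    for i in range(1,k):
        if st[i,4]<25: continue
        P=W[l==i]; zt=np.percentile(P[:,2],95); T=P[P[:,2]>zt-.004]
        print(c[i].round(),st[i,2:],'ztop',zt.round(4),'mid',((T.max(0)+T.min(0))/2)[:2].round(4),'ext',(P.max(0)-P.min(0))[:2].round(3),hsv[l==i].mean(0).round())
    # lap: points z 0.09..0.16
# axle/deck from top points
    m=((W[...,2]>0.125)&(W[...,2]<0.17)&(W[...,0]>0.3)&(W[...,0]<1.0)&(W[...,1]>0.05)&(W[...,1]<0.6)).astype(np.uint8)
    k,l,st,c=cv2.connectedComponentsWithStats(m)
    for i in range(1,k):
        if st[i,4]<8: continue
        P=W[l==i]; print(' hi',c[i].round(),st[i,4],'med',np.median(P,0).round(4),P.min(0).round(3),P.max(0).round(3))
    f5=cv2.resize(px[160:330,110:330] if n=='scene' else px,None,fx=3.4 if n=='scene' else 1.4,fy=3.4 if n=='scene' else 1.4,interpolation=cv2.INTER_CUBIC)
    cv2.imwrite(f'pics/d_{n}.png',f5)
    # deck rim corners
    m=((W[...,2]>0.089)&(W[...,2]<0.1)&(W[...,0]>0.3)&(W[...,0]<1.0)&(W[...,1]>0.0)&(W[...,1]<0.6))&(hsv[...,1]<60)
    P=W[m]; r=cv2.minAreaRect((P[:,:2]*1000).astype(np.float32)); print('rim',r)
E
```

```text
scene
[302. 194.] [10 11 75] ztop 0.0209 mid [0.3757 0.0688] ext [0.035 0.029] [163. 119. 129.]
[304. 209.] [10 11 79] ztop 0.0209 mid [0.438  0.0559] ext [0.034 0.028] [167. 119. 127.]
[261. 227.] [ 21  21 302] ztop 0.0229 mid [ 0.4732 -0.0864] ext [0.077 0.062] [68.  9. 97.]
[222. 227.] [ 15  14 143] ztop 0.0171 mid [ 0.4401 -0.1911] ext [0.043 0.041] [71. 10. 90.]
[186. 236.] [ 14  12 119] ztop 0.018 mid [ 0.4447 -0.2933] ext [0.035 0.038] [109.  28.  51.]
[374. 285.] [ 109   85 1247] ztop 0.0579 mid [0.7243 0.1562] ext [0.266 0.187] [ 29.  20. 101.]
[238. 257.] [ 11  12 105] ztop 0.0237 mid [ 0.5634 -0.1713] ext [0.039 0.03 ] [ 60.  10. 124.]
[282. 259.] [12 10 59] ztop 0.0146 mid [ 0.5949 -0.0583] ext [0.032 0.03 ] [ 53.  11. 140.]
[264. 277.] [11 11 40] ztop 0.0087 mid [ 0.6406 -0.1173] ext [0.032 0.03 ] [ 53.   8. 122.]
[269. 280.] [ 9 10 34] ztop 0.01 mid [ 0.6485 -0.1097] ext [0.026 0.024] [ 52.  18. 122.]
[197. 322.] [  49   73 1569] ztop 0.0182 mid [ 0.7021 -0.3001] ext [0.211 0.101] [ 34.  44. 161.]
[323. 293.] [ 12  14 107] ztop 0.0206 mid [0.7294 0.0081] ext [0.033 0.02
[... 1473 characters left out ...]
0.5604 -0.1723] ext [0.031 0.049] [ 63.   8. 112.]
[409. 282.] [  89   60 1978] ztop 0.0187 mid [ 0.6979 -0.3006] ext [0.211 0.1  ] [ 31.  34. 128.]
[264. 291.] [ 22  21 311] ztop 0.0177 mid [ 0.4366 -0.1921] ext [0.043 0.052] [59. 11. 93.]
[289. 330.] [ 19  20 258] ztop 0.0195 mid [ 0.4418 -0.2959] ext [0.041 0.041] [105.  20.  58.]
 hi [274.  88.] 999 med [0.6992 0.2948 0.1324] [0.644 0.241 0.125] [0.765 0.366 0.166]
 hi [224.  94.] 108 med [0.5722 0.3309 0.1319] [0.557 0.317 0.125] [0.59  0.352 0.137]
 hi [269. 123.] 83 med [0.6201 0.1576 0.1381] [0.611 0.149 0.125] [0.631 0.169 0.159]
rim ((671.7989501953125, 256.02764892578125), (284.57568359375, 325.88739013671875), 17.391056060791016)
```

View pics/d_scene.png

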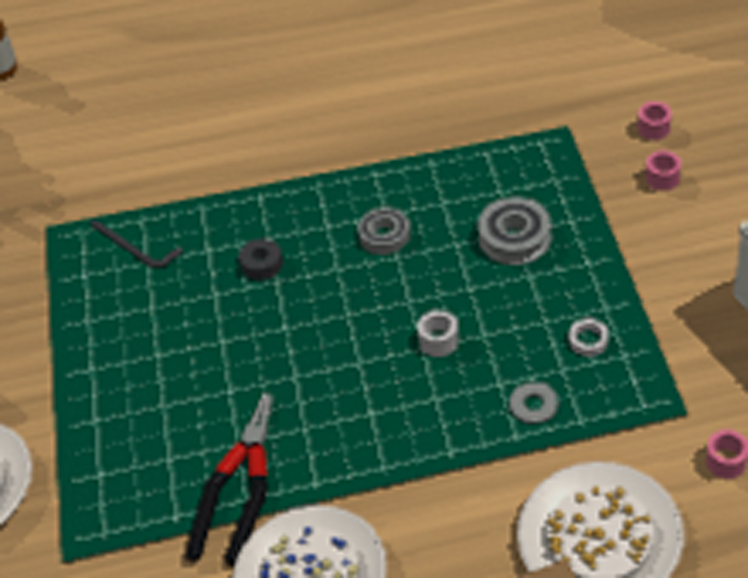

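View pics/d_side.png

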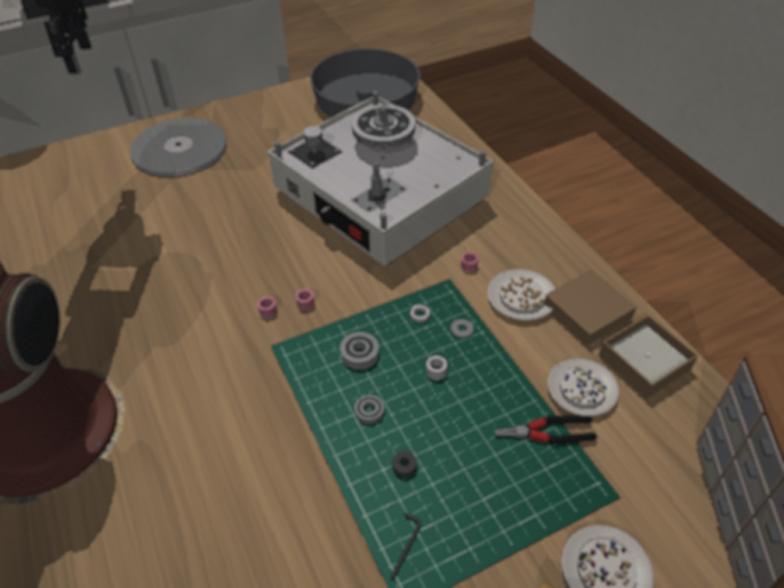

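Candidates in the scene image:
- **Tall spacer:** the sleeve at (238,257) is 20 mm high. The short one at (283,259) is 9 mm, and the pink ones are at (303,195), (305,210) and (324,293).
- **Pulley:** the dia 60 ring at (261,228). The old bearing is at (223,228).
- **Collar:** the dark ring at (187,236). The washer is at (266,279).

The crop confirms these choices. I'll head for the tall spacer and turn the jaws to the machine's y.

>>> {"fn": "send_rows", "kwargs": {
  "steps": [
    {"translation": [-7, -7, 0], "delta_rot": [0, 0, -0.14], "jaw": 8.5},
    {"translation": [-14, -14, 1], "delta_rot": [0, 0, -0.28], "jaw": 8.5},
    {"translation": [-21, -21, 2], "delta_rot": [0, 0, -0.42], "jaw": 8.5},
    {"translation": [-28, -28, 3], "delta_rot": [0, 0, -0.56], "jaw": 8.5},
    {"translation": [-35, -35, 4], "delta_rot": [0, 0, -0.68], "jaw": 8.5},
    {"translation": [-42, -42, 5], "delta_rot": [0, 0, -0.68], "jaw": 8.5},
    {"translation": [-49, -49, 6], "delta_rot": [0, 0, -0.68], "jaw": 8.5},
    {"translation": [-58.6, -57.6, 7], "delta_rot": [0, 0, -0.68], "jaw": 8.5}
  ]
}}

```text
time: 0.95
tool_pos: [0.3885, 0.2159, 0.2143]
tool_rot: [0.0, -0.15, 0.989, 0.0]
contact_force: [0.4, 0.5, -0.4]
gripper_width: 0.995
grasp_force: 0.0
```

```bash
python3 - <<'E'
from h import *
s=state();print(s['time'],s['tool_pos'],s['tool_rot'],s['joint_pos'],totool([.562,-.172,.14]))
E
```

```text
0.95 [0.38847077 0.21589866 0.21426927] [ 1.92047120e-04 -1.49797306e-01  9.88716709e-01  1.87798237e-05] [ 3.39541020e-01 -3.84327586e-01  2.05079834e+00 -3.55035747e-05
  1.47473759e+00 -1.53197844e+00] [ -5.08117821 -42.18906748   7.4297467 ]
```

>>> {"fn": "send_rows", "kwargs": {
  "steps": [
    {"translation": [-5, -42, 7.4], "delta_rot": [0, 0, 0], "jaw": 8.5},
    {"translation": [-5, -42, 7.4], "delta_rot": [0, 0, 0], "jaw": 8.5},
    {"translation": [-5, -42, 7.4], "delta_rot": [0, 0, 0], "jaw": 8.5},
    {"translation": [-5, -42, 7.4], "delta_rot": [0, 0, 0], "jaw": 8.5},
    {"translation": [-5, -42, 7.4], "delta_rot": [0, 0, 0], "jaw": 8.5},
    {"translation": [-5, -42, 7.4], "delta_rot": [0, 0, 0], "jaw": 8.5},
    {"translation": [-5, -42, 7.4], "delta_rot": [0, 0, 0], "jaw": 8.5},
    {"translation": [-5, -42, 7.4], "delta_rot": [0, 0, 0], "jaw": 8.5}
  ]
}}

```text
time: 1.75
tool_pos: [0.5488, -0.1443, 0.145]
tool_rot: [-0.0, -0.149, 0.989, 0.0]
contact_force: [0.8, 1.1, 1.3]
gripper_width: 0.998
grasp_force: 0.0
```

```bash
cat >> h.py <<'E'
def ring(f,p,ztop,r,band=.006):
    """centre of a ring's top face near p from depth points within band of the highest face"""
    W=cloud(f); near=np.hypot(W[...,0]-p[0],W[...,1]-p[1])<r*1.8
    m=near&(abs(W[...,2]-ztop)<band); T=W[m]
    zt=np.median(T[:,2]); m=near&(abs(W[...,2]-zt)<.0025)
    c,v=cv2.findContours(m.astype(np.uint8),cv2.RETR_EXTERNAL,cv2.CHAIN_APPROX_NONE)[0],0
    c=max(c,key=cv2.contourArea); P=np.array([onplane(f,u,w,ztop)[:2] for u,w in cv2.convexHull(c)[:,0]])
    A=np.c_[2*P,np.ones(len(P))]; q=np.linalg.lstsq(A,(P**2).sum(1),rcond=None)[0]
    return q[:2],np.sqrt(q[2]+q[0]**2+q[1]**2),zt,c[:,0].mean(0)
E
python3 - <<'E'
from h import *
f=grab('wrist','e'); s=state(); print(s['time'],s['tool_pos'],s['tool_rot'])
print(ring(f,(.562,-.172),.023,.015))
E
```

```text
1.8 [ 0.55025672 -0.15014228  0.14334722] [-4.93316427e-04 -1.47362367e-01  9.89080579e-01 -1.92312103e-03]
(array([ 0.56041812, -0.17043901]), np.float64(0.015103536226153638), np.float64(0.022717369429991644), array([237.22123894, 209.14159292]))
```

View pics/e.png

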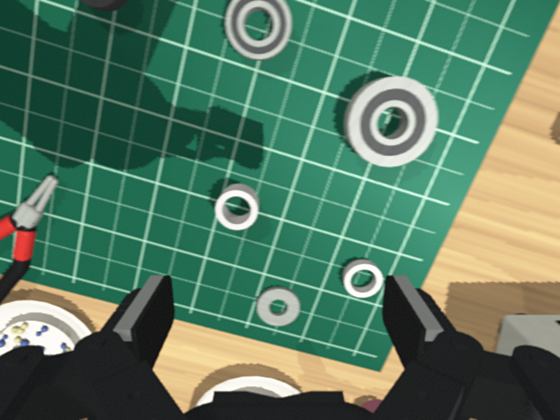

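```bash
python3 - <<'E'
from h import *
s=state(); print(s['tool_pos'],s['joint_vel'].round(3),totool([.5605,-.1705,.06]))
print(ring(dict(np.load('wrist.npz')),(.470,-.087),.021,.03))
E
```

```text
[ 0.55025672 -0.15014228  0.14334722] [ 0.065 -0.085  0.081  0.034  0.086  0.115] [-0.39926035 -2.21544493  8.3422774 ]
(array([ 0.4701345 , -0.08574147]), np.float64(0.029928579737509908), np.float64(0.021004484927805173), array([393.30708661, 120.42125984]))
```

>>> {"fn": "send_rows", "kwargs": {
  "steps": [
    {"translation": [-0.4, -2.2, 3], "delta_rot": [0, 0, 0], "jaw": 6},
    {"translation": [-0.4, -2.2, 6], "delta_rot": [0, 0, 0], "jaw": 6},
    {"translation": [-0.4, -2.2, 8.3], "delta_rot": [0, 0, 0], "jaw": 6},
    {"translation": [-0.4, -2.2, 8.3], "delta_rot": [0, 0, 0], "jaw": 6},
    {"translation": [-0.4, -2.2, 8.3], "delta_rot": [0, 0, 0], "jaw": 6},
    {"translation": [-0.4, -2.2, 8.3], "delta_rot": [0, 0, 0], "jaw": 6},
    {"translation": [-0.4, -2.2, 8.3], "delta_rot": [0, 0, 0], "jaw": 6},
    {"translation": [-0.4, -2.2, 8.3], "delta_rot": [0, 0, 0], "jaw": 6}
  ]
}}

```text
time: 2.6
tool_pos: [0.5598, -0.1623, 0.0643]
tool_rot: [0.001, -0.15, 0.989, -0.001]
contact_force: [-0.1, -0.1, 0.6]
gripper_width: 0.702
grasp_force: 0.0
```

```bash
python3 - <<'E'
from h import *
f=grab('wrist'); s=state(); print(s['tool_pos'],abs(s['joint_vel']).max(),s['gripper_width'])
c=ring(f,(.5605,-.1705),.023,.015); print(c,totool([*c[0],.018]))
E
```

```text
[ 0.55956916 -0.16221184  0.0639791 ] 0.006188508233566192 0.7055573470974871
(array([ 0.56037855, -0.1705329 ]), np.float64(0.015192561697906632), np.float64(0.022666537482636237), array([260.35757576, 247.67272727])) [ 0.17635053 -0.81236173  4.59877156]
```

>>> {"fn": "send_rows", "kwargs": {
  "steps": [
    {"translation": [0.2, -0.8, 1.5], "delta_rot": [0, 0, 0], "jaw": 6},
    {"translation": [0.2, -0.8, 3], "delta_rot": [0, 0, 0], "jaw": 6},
    {"translation": [0.2, -0.8, 4.5], "delta_rot": [0, 0, 0], "jaw": 6},
    {"translation": [0.2, -0.8, 4.5], "delta_rot": [0, 0, 0], "jaw": 5},
    {"translation": [0.2, -0.8, 4.5], "delta_rot": [0, 0, 0], "jaw": 4},
    {"translation": [0.2, -0.8, 4.5], "delta_rot": [0, 0, 0], "jaw": 4},
    {"translation": [0.2, -0.8, 4.5], "delta_rot": [0, 0, 0], "jaw": 4},
    {"translation": [0.2, -0.8, 4.5], "delta_rot": [0, 0, 0], "jaw": 4}
  ]
}}

```text
time: 3.45
tool_pos: [0.5595, -0.1703, 0.018]
tool_rot: [0.0, -0.15, 0.989, -0.0]
contact_force: [0.2, 0.3, -0.2]
gripper_width: 0.469
grasp_force: 0.0
```

```bash
python3 - <<'E'
from h import *
s=state(); print(s['tool_pos'],s['contact_force'],s['gripper_width'],totool([.5604,-.1705,.018]))
E
```

```text
[ 0.55946046 -0.17025843  0.01798992] [ 0.22215411  0.33275879 -0.16308425] 0.4686840626419409 [-0.0826043  -0.05086822 -0.00096718]
```

>>> {"fn": "send_rows", "kwargs": {
  "steps": [
    {"translation": [-0.1, 0, 0], "delta_rot": [0, 0, 0], "jaw": 4},
    {"translation": [-0.1, 0, 0], "delta_rot": [0, 0, 0], "jaw": 2.5},
    {"translation": [-0.1, 0, 0], "delta_rot": [0, 0, 0], "jaw": 2.5},
    {"translation": [-0.1, 0, 0], "delta_rot": [0, 0, 0], "jaw": 2.5},
    {"translation": [-0.1, 0, 0], "delta_rot": [0, 0, 0], "jaw": 2.5},
    {"translation": [-0.1, 0, 0], "delta_rot": [0, 0, 0], "jaw": 2.5},
    {"translation": [-0.1, 0, 0], "delta_rot": [0, 0, 0], "jaw": 2.5},
    {"translation": [-0.1, 0, 0], "delta_rot": [0, 0, 0], "jaw": 2.5}
  ]
}}

```text
time: 4.25
tool_pos: [0.5607, -0.1701, 0.0182]
tool_rot: [0.0, -0.15, 0.989, -0.0]
contact_force: [-0.5, 0.8, 5.4]
gripper_width: 0.322
grasp_force: 59.7
```

```bash
python3 - <<'E'
from h import *
s=state(); print(s['tool_pos'],s['contact_force'],s['gripper_width'],s['grasp_force'],totool([.624,.159,.24]))
E
```

```text
[ 0.56073429 -0.1701482   0.01820171] [-0.47908848  0.83963893  5.40514797] 0.3217775436897869 59.666071641258895 [-15.79373966  29.55924817 -22.18477639]
```

>>> {"fn": "send_rows", "kwargs": {
  "steps": [
    {"translation": [0, 0, -4], "delta_rot": [0, 0, 0], "jaw": 2.5},
    {"translation": [0, 0, -9], "delta_rot": [0, 0, 0], "jaw": 2.5},
    {"translation": [0, 2, -14], "delta_rot": [0, 0, 0], "jaw": 2.5},
    {"translation": [-2, 5, -18], "delta_rot": [0, 0, 0], "jaw": 2.5},
    {"translation": [-4, 9, -20], "delta_rot": [0, 0, 0], "jaw": 2.5},
    {"translation": [-6, 13, -22], "delta_rot": [0, 0, 0], "jaw": 2.5},
    {"translation": [-8, 17, -22], "delta_rot": [0, 0, 0], "jaw": 2.5},
    {"translation": [-10, 21, -22], "delta_rot": [0, 0, 0], "jaw": 2.5}
  ]
}}

```text
time: 5.05
tool_pos: [0.5937, 0.0621, 0.2381]
tool_rot: [0.0, -0.15, 0.989, -0.0]
contact_force: [-0.2, -0.0, 0.5]
gripper_width: 0.318
grasp_force: 59.2
```

>>> {"fn": "send_rows", "kwargs": {
  "steps": [
    {"translation": [-2, 4, 0], "delta_rot": [0, 0, 0], "jaw": 2.5},
    {"translation": [-4, 7, 0], "delta_rot": [0, 0, 0], "jaw": 2.5},
    {"translation": [-5.5, 8.5, 0], "delta_rot": [0, 0, 0], "jaw": 2.5},
    {"translation": [-5.5, 8.5, 0], "delta_rot": [0, 0, 0], "jaw": 2.5},
    {"translation": [-5.5, 8.5, 0], "delta_rot": [0, 0, 0], "jaw": 2.5},
    {"translation": [-5.5, 8.5, 0], "delta_rot": [0, 0, 0], "jaw": 2.5},
    {"translation": [-5.5, 8.5, 0], "delta_rot": [0, 0, 0], "jaw": 2.5},
    {"translation": [-5.5, 8.5, 0], "delta_rot": [0, 0, 0], "jaw": 2.5}
  ]
}}

```text
time: 5.85
tool_pos: [0.621, 0.1567, 0.2377]
tool_rot: [-0.0, -0.149, 0.989, -0.0]
contact_force: [0.9, -0.4, -0.8]
gripper_width: 0.321
grasp_force: 59.2
```

```bash
python3 - <<'E'
from h import *
f=grab('wrist','g'); s=state(); print(s['time'],s['tool_pos'],s['tool_rot'],s['contact_force'],s['gripper_width'],s['grasp_force'],abs(s['joint_vel']).max())
W=cloud(f)
for lo,hi in ((.085,.096),(.122,.131),(.132,.153),(.15,.16)):
    m=(abs(W[...,0]-.624)<.03)&(abs(W[...,1]-.159)<.03)&(W[...,2]>lo)&(W[...,2]<hi)
    P=W[m]; v,u=np.nonzero(m)
    if len(P): print(lo,len(P),((P.max(0)+P.min(0))/2).round(4),P.mean(0).round(4),(P.max(0)-P.min(0)).round(4),u.mean(),v.mean())
m=(W[...,2]>.19); v,u=np.nonzero(m); print(len(u))
# held spacer
s0=s['tool_pos']; m=(np.hypot(W[...,0]-s0[0],W[...,1]-s0[1])<.02)&(abs(W[...,2]-s0[2])<.03); P=W[m]; print(len(P),P.min(0),P.max(0),P.mean(0))
E
```

```text
5.9 [0.62104654 0.15684411 0.23781115] [ 4.46339324e-05 -1.48956439e-01  9.88843757e-01 -3.50678770e-05] [-0.58055244  0.31652352 -1.0137003 ] 0.3181510547729777 59.24142727162689 0.004305887958101162
0.085 3859 [0.624  0.159  0.0905] [0.6194 0.1566 0.0872] [0.06   0.06   0.0109] 277.26690852552474 191.98004664420836
0.122 342 [0.6208 0.1641 0.1265] [0.6181 0.1625 0.1281] [0.017  0.0199 0.0087] 285.92105263157896 208.87426900584796
0.132 260 [0.6223 0.1641 0.1426] [0.6191 0.1629 0.1454] [0.0125 0.016  0.0208] 286.5423076923077 218.9576923076923
0.15 351 [0.6223 0.1642 0.1544] [0.6214 0.1638 0.1546] [0.0124 0.0154 0.0087] 287.17378917378915 227.52136752136752
44787
6971 [0.60511818 0.13750701 0.2214468 ] [0.63632724 0.17563041 0.26778156] [0.61881498 0.15636418 0.24241726]
```

View pics/g.png

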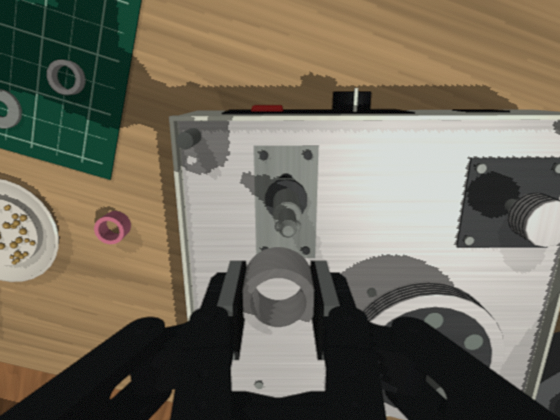

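Wrist view: the spacer is held upright at (280,285). The axle stands in its plate, with its nose tip at about (288,228) and the foot near (285,190).

```bash
cat >> h.py <<'E'
def tip(f,lo=.1545,hi=.1605,p=(.622,.163),z=.157):
    W=cloud(f); m=(np.hypot(W[...,0]-p[0],W[...,1]-p[1])<.015)&(W[...,2]>lo)&(W[...,2]<hi)
    k,l,st,c=cv2.connectedComponentsWithStats(m.astype(np.uint8)); i=1+np.argmax(st[1:,4])
    return onplane(f,*c[i],z),c[i],st[i],W[l==i].mean(0)
E
python3 - <<'E'
from h import *
f=dict(np.load('wrist.npz'))
for lo in (.1545,.1555,.156): print(tip(f,lo))
W=cloud(f); m=(np.hypot(W[...,0]-.622,W[...,1]-.163)<.015)
print(np.nanmax(W[m][:,2]))
g=f['pixels'][200:260,260:320]; cv2.imwrite('pics/x.png',cv2.resize(g,None,fx=8,fy=8,interpolation=cv2.INTER_CUBIC))
E
```

```text
(array([0.62146925, 0.16384891, 0.157     ]), array([287.33333333, 229.06153846]), array([279, 221,  18,  17, 195], dtype=int32), array([0.62175328, 0.16396001, 0.15623138]))
(array([0.62193368, 0.16386225, 0.157     ]), array([287.12587413, 229.74125874]), array([280, 223,  15,  14, 143], dtype=int32), array([0.62205823, 0.16391053, 0.15667332]))
(array([0.62197127, 0.16396501, 0.157     ]), array([287.26666667, 229.84166667]), array([281, 223,  14,  14, 120], dtype=int32), array([0.62203267, 0.16398938, 0.15684448]))
0.305877786560055
```

View pics/x.png

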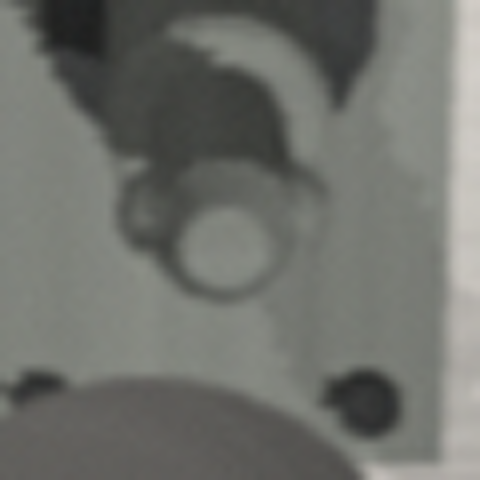

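Zoomed crop: the nose tip disc is centred at full-image pixel (288.1,230.9), with the balls left and right of it along the machine's y.

>>> {"fn": "send_rows", "kwargs": {
  "steps": [
    {"translation": [-0.3, 0.7, 0], "delta_rot": [0, 0, 0], "jaw": 2.5},
    {"translation": [-0.3, 0.7, 2], "delta_rot": [0, 0, 0], "jaw": 2.5},
    {"translation": [-0.3, 0.7, 4], "delta_rot": [0, 0, 0], "jaw": 2.5},
    {"translation": [-0.3, 0.7, 6], "delta_rot": [0, 0, 0], "jaw": 2.5},
    {"translation": [-0.3, 0.7, 6], "delta_rot": [0, 0, 0], "jaw": 2.5},
    {"translation": [-0.3, 0.7, 6], "delta_rot": [0, 0, 0], "jaw": 2.5},
    {"translation": [-0.3, 0.7, 6], "delta_rot": [0, 0, 0], "jaw": 2.5},
    {"translation": [-0.3, 0.7, 6], "delta_rot": [0, 0, 0], "jaw": 2.5}
  ]
}}

```text
time: 6.7
tool_pos: [0.6228, 0.1654, 0.1796]
tool_rot: [0.001, -0.15, 0.989, 0.0]
contact_force: [-0.2, -0.0, 0.5]
gripper_width: 0.323
grasp_force: 59.2
```

```bash
python3 - <<'E'
from h import *
f=grab('wrist'); s=state(); print(s['tool_pos'],s['contact_force'],totool([.6224,.1642,.16]))
for p in ((.622,.164),):
  try: print(tip(f,.155))
  except Exception as e: print(e)
g=f['pixels'][230:390,200:360]; cv2.imwrite('pics/y.png',cv2.resize(g,None,fx=3.5,fy=3.5,interpolation=cv2.INTER_CUBIC))
E
```

```text
[0.62269012 0.16538177 0.1793593 ] [-0.1951848   0.55388758 -0.24459381] [ 0.06746964 -0.10358304  1.93580768]
attempt to get argmax of an empty sequence
```

View pics/y.png

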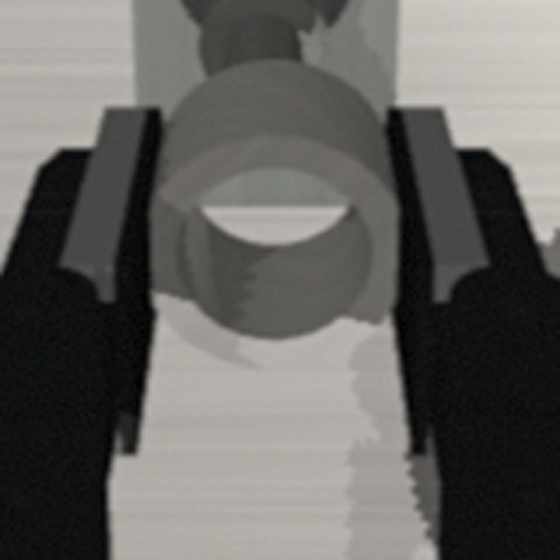

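```bash
python3 - <<'E'
from h import *
f=dict(np.load('wrist.npz')); print(f['fx'],f['cx'],f['cy'])
pr=lambda *p: cv2.projectPoints(np.array([p],float),f['rvec'],f['tvec'],np.array([[f['fx'],0,f['cx']],[0,f['fy'],f['cy']],[0,0,1]]),None)[0].ravel().round(1)
t=state()['tool_pos']
for z in (.19,.1842,.1642): print('spacer',z,pr(t[0],t[1],z))
for z in (.13,.14,.15): print('axle',pr(.6224,.1642,z))
W=cloud(f)
for r in (232,238,244,250):
    z=W[r,255:300]; ok=(z[:,2]>.12)&(z[:,2]<.165); print(r,255+np.nonzero(ok)[0][[0,-1]] if ok.any() else None, z[ok][[0,-1]] if ok.any() else '')
E
```

```text
364.6571475767804 277.88864289182135 207.5939970074827
spacer 0.19 [275.6 310.6]
spacer 0.1842 [275.7 302. ]
spacer 0.1642 [275.9 276.9]
axle [274.3 244.3]
axle [274.1 252.3]
axle [273.9 261.2]
232 [258 291] [[0.62165347 0.1545153  0.12149631]
 [0.61593312 0.17169391 0.12244792]]
238 [257 292] [[0.62232491 0.15453284 0.12844401]
 [0.6174206  0.17257766 0.12688609]]
244 [256 292] [[0.62606497 0.15502785 0.12787666]
 [0.62022197 0.173432   0.12818613]]
250 [258 292] [[0.62939814 0.15708453 0.12728179]
 [0.60811869 0.16812598 0.16445849]]
```

>>> {"fn": "send_rows", "kwargs": {
  "steps": [
    {"translation": [0.05, -0.2, 0.2], "delta_rot": [0, 0, 0], "jaw": 2.5},
    {"translation": [0.05, -0.2, 0.6], "delta_rot": [0, 0, 0], "jaw": 2.5},
    {"translation": [0.05, -0.2, 1], "delta_rot": [0, 0, 0], "jaw": 2.5},
    {"translation": [0.05, -0.2, 1.4], "delta_rot": [0, 0, 0], "jaw": 2.5},
    {"translation": [0.05, -0.2, 1.8], "delta_rot": [0, 0, 0], "jaw": 2.5},
    {"translation": [0.05, -0.2, 2.2], "delta_rot": [0, 0, 0], "jaw": 2.5},
    {"translation": [0.05, -0.2, 2.2], "delta_rot": [0, 0, 0], "jaw": 2.5},
    {"translation": [0.05, -0.2, 2.2], "delta_rot": [0, 0, 0], "jaw": 2.5}
  ]
}}

```text
time: 7.55
tool_pos: [0.622, 0.1632, 0.1555]
tool_rot: [-0.0, -0.15, 0.989, -0.0]
contact_force: [0.4, -0.5, -0.9]
gripper_width: 0.321
grasp_force: 59.2
```

```bash
cat >> h.py <<'E'
def rep():
    s=state(); w,x,y,z=s['tool_rot']; Q=R.from_quat([x,y,z,w])
    print(s['time'],'pos',s['tool_pos'].round(4),'Ftool',Q.inv().apply(s['contact_force']).round(1),'M',Q.inv().apply(s['ft_torque']).round(2),s['gripper_width'].round(3),s['grasp_force'].round(1))
def peek(n,c=(200,200,160,190),k=3):
    f=grab('wrist'); u,v,w,h=c; cv2.imwrite(f'pics/{n}.png',cv2.resize(f['pixels'][v:v+h,u:u+w],None,fx=k,fy=k,interpolation=cv2.INTER_CUBIC)); return f
E
python3 -c "
from h import *
rep();f=peek('z1');print(totool([.6224,.1642,.1082]))
W=cloud(f)
for r in (226,230,234,238):
    z=W[r,240:310]; ok=(z[:,2]>.122)&(z[:,2]<.135); print(r,240+np.nonzero(ok)[0][[0,-1]] if ok.any() else None)
"
```

```text
Traceback (most recent call last):
  File "h.py", line 34, in rep
    print(s['time'],'pos',s['tool_pos'].round(4),'Ftool',Q.inv().apply(s['contact_force']).round(1),'M',Q.inv().apply(s['ft_torque']).round(2),s['gripper_width'].round(3),s['grasp_force'].round(1))
                                                                                                                                               ^^^^^^^^^^^^^^^^^^^^^^^^
AttributeError: 'float' object has no attribute 'round'
```

>>> {"fn": "send_rows", "kwargs": {
  "steps": [
    {"translation": [0, 0, 0.3], "delta_rot": [0, 0, 0], "jaw": 2.5},
    {"translation": [0, 0, 0.6], "delta_rot": [0, 0, 0], "jaw": 2.5},
    {"translation": [0, 0, 0.9], "delta_rot": [0, 0, 0], "jaw": 2.5},
    {"translation": [0, 0, 1.1], "delta_rot": [0, 0, 0], "jaw": 2.5},
    {"translation": [0, 0, 1.2], "delta_rot": [0, 0, 0], "jaw": 2.5},
    {"translation": [0, 0, 1.3], "delta_rot": [0, 0, 0], "jaw": 2.5},
    {"translation": [0, 0, 1.4], "delta_rot": [0, 0, 0], "jaw": 2.5},
    {"translation": [0, 0, 1.4], "delta_rot": [0, 0, 0], "jaw": 2.5}
  ]
}}

```text
time: 8.35
tool_pos: [0.622, 0.1632, 0.1416]
tool_rot: [-0.0, -0.15, 0.989, 0.0]
contact_force: [-0.1, -0.6, -1.4]
gripper_width: 0.321
grasp_force: 59.2
```

```bash
sed -i "s/s\['gripper_width'\].round(3),s\['grasp_force'\].round(1)/round(s['gripper_width'],3),round(s['grasp_force'],1)/" h.py
python3 -c "
from h import *
rep()
"
```

```text
8.35 pos [0.622  0.1632 0.1416] Ftool [ 0.3 -0.5  1.4] M [-0.03  0.06 -0.03] 0.321 59.2
```

>>> {"fn": "send_rows", "kwargs": {
  "steps": [
    {"translation": [0, 0, 0.4], "delta_rot": [0, 0, 0], "jaw": 2.5},
    {"translation": [0, 0, 0.8], "delta_rot": [0, 0, 0], "jaw": 2.5},
    {"translation": [0, 0, 1.2], "delta_rot": [0, 0, 0], "jaw": 2.5},
    {"translation": [0, 0, 1.6], "delta_rot": [0, 0, 0], "jaw": 2.5},
    {"translation": [0, 0, 2], "delta_rot": [0, 0, 0], "jaw": 2.5},
    {"translation": [0, 0, 2.4], "delta_rot": [0, 0, 0], "jaw": 2.5},
    {"translation": [0, 0, 2.8], "delta_rot": [0, 0, 0], "jaw": 2.5},
    {"translation": [0, 0, 2.8], "delta_rot": [0, 0, 0], "jaw": 2.5}
  ]
}}

```text
time: 9.15
tool_pos: [0.6217, 0.1631, 0.1129]
tool_rot: [-0.0, -0.15, 0.989, 0.0]
contact_force: [-0.2, -0.4, -0.8]
gripper_width: 0.321
grasp_force: 59.2
```

```bash
python3 -c "
from h import *
rep()
"
```

```text
9.15 pos [0.6217 0.1631 0.1129] Ftool [ 0.3 -0.4  0.8] M [-0.    0.    0.06] 0.321 59.2
```

>>> {"fn": "send_rows", "kwargs": {
  "steps": [
    {"translation": [0, 0, 0.15], "delta_rot": [0, 0, 0], "jaw": 2.5},
    {"translation": [0, 0, 0.3], "delta_rot": [0, 0, 0], "jaw": 2.5},
    {"translation": [0, 0, 0.35], "delta_rot": [0, 0, 0], "jaw": 2.5},
    {"translation": [0, 0, 0.4], "delta_rot": [0, 0, 0], "jaw": 2.5},
    {"translation": [0, 0, 0.4], "delta_rot": [0, 0, 0], "jaw": 2.5},
    {"translation": [0, 0, 0.4], "delta_rot": [0, 0, 0], "jaw": 2.5},
    {"translation": [0, 0, 0.4], "delta_rot": [0, 0, 0], "jaw": 2.5},
    {"translation": [0, 0, 0.4], "delta_rot": [0, 0, 0], "jaw": 2.5}
  ]
}}

```text
time: 9.95
tool_pos: [0.6221, 0.1632, 0.1098]
tool_rot: [0.0, -0.15, 0.989, -0.0]
contact_force: [1.0, 0.3, 0.3]
gripper_width: 0.32
grasp_force: 59.2
```

```bash
python3 -c "
from h import *
rep()
"
```

```text
9.95 pos [0.6221 0.1632 0.1098] Ftool [-1.  -0.  -0.3] M [0.02 0.01 0.01] 0.32 59.2
```

>>> {"fn": "send_rows", "kwargs": {
  "steps": [
    {"translation": [0, 0, 0.04], "delta_rot": [0, 0, 0], "jaw": 2.5},
    {"translation": [0, 0, 0.08], "delta_rot": [0, 0, 0], "jaw": 2.5},
    {"translation": [0, 0, 0.12], "delta_rot": [0, 0, 0], "jaw": 2.5},
    {"translation": [0, 0, 0.12], "delta_rot": [0, 0, 0], "jaw": 2.5},
    {"translation": [0, 0, 0.12], "delta_rot": [0, 0, 0], "jaw": 2.5},
    {"translation": [0, 0, 0.12], "delta_rot": [0, 0, 0], "jaw": 2.5},
    {"translation": [0, 0, 0.12], "delta_rot": [0, 0, 0], "jaw": 2.5},
    {"translation": [0, 0, 0.12], "delta_rot": [0, 0, 0], "jaw": 2.5}
  ]
}}

```text
time: 10.75
tool_pos: [0.622, 0.1632, 0.1085]
tool_rot: [0.0, -0.15, 0.989, -0.0]
contact_force: [-0.4, -0.6, -0.0]
gripper_width: 0.321
grasp_force: 59.2
```

```bash
python3 -c "
from h import *
rep()
"
```

```text
10.75 pos [0.622  0.1632 0.1085] Ftool [ 0.6 -0.5  0. ] M [ 0.01  0.   -0.02] 0.321 59.2
```

Within about 0.3 mm of the foot, so I'll release, then rise.

>>> {"fn": "send_rows", "kwargs": {
  "steps": [
    {"translation": [0, 0, 0], "delta_rot": [0, 0, 0], "jaw": 4.5},
    {"translation": [0, 0, 0], "delta_rot": [0, 0, 0], "jaw": 5},
    {"translation": [0, 0, 0], "delta_rot": [0, 0, 0], "jaw": 5},
    {"translation": [0, 0, 0], "delta_rot": [0, 0, 0], "jaw": 5},
    {"translation": [0, 0, 0], "delta_rot": [0, 0, 0], "jaw": 5},
    {"translation": [0, 0, -3], "delta_rot": [0, 0, 0], "jaw": 5},
    {"translation": [0, 0, -7], "delta_rot": [0, 0, 0], "jaw": 6},
    {"translation": [0, 0, -11], "delta_rot": [0, 0, 0], "jaw": 7}
  ]
}}

```text
time: 11.55
tool_pos: [0.6214, 0.1631, 0.2189]
tool_rot: [-0.001, -0.15, 0.989, 0.0]
contact_force: [-0.5, 0.6, -0.2]
gripper_width: 0.818
grasp_force: 0.0
```

```bash
python3 - <<'E'
from h import *
rep(); f=grab('wrist'); W=cloud(f)
m=(np.hypot(W[...,0]-.622,W[...,1]-.163)<.017)&(np.hypot(W[...,0]-.622,W[...,1]-.163)>.0115)&(W[...,2]>.1)&(W[...,2]<.13); P=W[m]
print(len(P),np.percentile(P[:,2],[50,90,97]))
print(tip(f,.155)); print(totool([.4701,-.0857,.22]))
E
```

```text
11.55 pos [0.6214 0.1631 0.2189] Ftool [0.3 0.7 0.2] M [-0.02  0.02  0.07] 0.818 0.0
602 [0.11254196 0.11365284 0.11402603]
(array([0.62175403, 0.16418514, 0.157     ]), array([278.01507538, 238.13567839]), array([270, 230,  17,  16, 199], dtype=int32), array([0.62195101, 0.16424686, 0.15651558]))
[ 22.2170836  -19.2333343    0.64763125]
```

>>> {"fn": "send_rows", "kwargs": {
  "steps": [
    {"translation": [3.7, -3.2, 0], "delta_rot": [0, 0, 0], "jaw": 8.5},
    {"translation": [7.4, -6.4, 0], "delta_rot": [0, 0, 0], "jaw": 8.5},
    {"translation": [11, -9.6, 1], "delta_rot": [0, 0, 0], "jaw": 8.5},
    {"translation": [14.8, -12.8, 3], "delta_rot": [0, 0, 0], "jaw": 8.5},
    {"translation": [18.5, -16, 6], "delta_rot": [0, 0, 0], "jaw": 8.5},
    {"translation": [22.2, -19.3, 9], "delta_rot": [0, 0, 0], "jaw": 8.5},
    {"translation": [22.2, -19.3, 11], "delta_rot": [0, 0, 0], "jaw": 8.5},
    {"translation": [22.2, -19.3, 11], "delta_rot": [0, 0, 0], "jaw": 8.5}
  ]
}}

```text
time: 12.4
tool_pos: [0.4629, -0.0872, 0.104]
tool_rot: [-0.004, -0.148, 0.989, 0.002]
contact_force: [-0.5, 0.5, -0.1]
gripper_width: 0.993
grasp_force: 0.0
```

>>> {"fn": "send_rows", "kwargs": {
  "steps": [
    {"translation": [0, 0, 0], "delta_rot": [0, 0, 0], "jaw": 8.5},
    {"translation": [0, 0, 0], "delta_rot": [0, 0, 0], "jaw": 8.5},
    {"translation": [0, 0, 0], "delta_rot": [0, 0, 0], "jaw": 8.5},
    {"translation": [0, 0, 0], "delta_rot": [0, 0, 0], "jaw": 8.5},
    {"translation": [0, 0, 0], "delta_rot": [0, 0, 0], "jaw": 8.5},
    {"translation": [0, 0, 0], "delta_rot": [0, 0, 0], "jaw": 8.5},
    {"translation": [0, 0, 0], "delta_rot": [0, 0, 0], "jaw": 8.5},
    {"translation": [0, 0, 0], "delta_rot": [0, 0, 0], "jaw": 8.5}
  ]
}}

```text
time: 13.2
tool_pos: [0.467, -0.0868, 0.1085]
tool_rot: [-0.0, -0.15, 0.989, 0.0]
contact_force: [-0.3, 0.3, 0.3]
gripper_width: 0.995
grasp_force: 0.0
```

```bash
python3 - <<'E'
from h import *
rep(); f=grab('wrist'); c=ring(f,(.4701,-.0857),.021,.03); print(c)
print(totool([c[0][0]+.0003,c[0][1]-.001,.014]))
E
```

```text
13.2 pos [ 0.467  -0.0868  0.1085] Ftool [ 0.1  0.4 -0.3] M [ 0.01  0.   -0.03] 0.995 0.0
(array([ 0.46992018, -0.0856044 ]), np.float64(0.029931155197181356), np.float64(0.020925172321923362), array([276.97674419, 224.36821705]))
[-0.31641639 -0.07477423  9.44560635]
```

>>> {"fn": "send_rows", "kwargs": {
  "steps": [
    {"translation": [-0.3, -0.1, 2.5], "delta_rot": [0, 0, 0], "jaw": 8.5},
    {"translation": [-0.3, -0.1, 5], "delta_rot": [0, 0, 0], "jaw": 8.5},
    {"translation": [-0.3, -0.1, 7], "delta_rot": [0, 0, 0], "jaw": 8.5},
    {"translation": [-0.3, -0.1, 8.5], "delta_rot": [0, 0, 0], "jaw": 8.5},
    {"translation": [-0.3, -0.1, 9.4], "delta_rot": [0, 0, 0], "jaw": 8.5},
    {"translation": [-0.3, -0.1, 9.4], "delta_rot": [0, 0, 0], "jaw": 8.5},
    {"translation": [-0.3, -0.1, 9.4], "delta_rot": [0, 0, 0], "jaw": 8.5},
    {"translation": [-0.3, -0.1, 9.4], "delta_rot": [0, 0, 0], "jaw": 8.5}
  ]
}}

```text
time: 14.05
tool_pos: [0.4711, -0.0872, 0.0156]
tool_rot: [0.001, -0.15, 0.989, -0.001]
contact_force: [0.2, 0.5, 0.6]
gripper_width: 0.996
grasp_force: 0.0
```

```bash
python3 -c "
from h import *
rep();print(totool([.4702,-.0866,.014]))
"
```

```text
14.05 pos [ 0.4711 -0.0872  0.0156] Ftool [-0.3  0.4 -0.6] M [ 0.02 -0.02  0.07] 0.996 0.0
[0.06721372 0.08757095 0.16160061]
```

>>> {"fn": "send_rows", "kwargs": {
  "steps": [
    {"translation": [0.1, 0.1, 0.1], "delta_rot": [0, 0, 0], "jaw": 8.5},
    {"translation": [0.1, 0.1, 0.1], "delta_rot": [0, 0, 0], "jaw": 6.8},
    {"translation": [0.1, 0.1, 0.1], "delta_rot": [0, 0, 0], "jaw": 6.4},
    {"translation": [0.1, 0.1, 0.1], "delta_rot": [0, 0, 0], "jaw": 5.5},
    {"translation": [0.1, 0.1, 0.1], "delta_rot": [0, 0, 0], "jaw": 5.5},
    {"translation": [0.1, 0.1, 0.1], "delta_rot": [0, 0, 0], "jaw": 5.5},
    {"translation": [0.1, 0.1, 0.1], "delta_rot": [0, 0, 0], "jaw": 5.5},
    {"translation": [0.1, 0.1, 0.1], "delta_rot": [0, 0, 0], "jaw": 5.5}
  ]
}}

```text
time: 14.85
tool_pos: [0.4696, -0.0865, 0.0142]
tool_rot: [0.001, -0.15, 0.989, -0.0]
contact_force: [0.5, -1.1, 4.7]
gripper_width: 0.667
grasp_force: 65.4
```

```bash
python3 -c "
from h import *
rep();f=grab('wrist'); print(ring(f,(.4701,-.0857),.021,.03)); print(totool([.6221,.1633,.22]))
"
```

```text
14.85 pos [ 0.4696 -0.0865  0.0142] Ftool [-0.1 -1.2 -4.7] M [-0.09  0.13  0.04] 0.667 65.4
(array([ 0.46936272, -0.08581921]), np.float64(0.03141759199280951), np.float64(0.020921476441747106), array([278.26459144, 299.31128405]))
[-21.9764366   19.33711027 -20.57252129]
```

>>> {"fn": "send_rows", "kwargs": {
  "steps": [
    {"translation": [0, 0, -4], "delta_rot": [0, 0, 0], "jaw": 5.5},
    {"translation": [0, 0, -8.5], "delta_rot": [0, 0, 0], "jaw": 5.5},
    {"translation": [-1, 1, -13], "delta_rot": [0, 0, 0], "jaw": 5.5},
    {"translation": [-3, 3, -17], "delta_rot": [0, 0, 0], "jaw": 5.5},
    {"translation": [-6, 5.5, -20], "delta_rot": [0, 0, 0], "jaw": 5.5},
    {"translation": [-9, 8, -20], "delta_rot": [0, 0, 0], "jaw": 5.5},
    {"translation": [-12, 10.5, -20], "delta_rot": [0, 0, 0], "jaw": 5.5},
    {"translation": [-15, 13, -20], "delta_rot": [0, 0, 0], "jaw": 5.5}
  ]
}}

```text
time: 15.7
tool_pos: [0.5739, 0.0838, 0.2126]
tool_rot: [-0.001, -0.15, 0.989, 0.0]
contact_force: [0.2, -0.7, -1.4]
gripper_width: 0.668
grasp_force: 65.4
```

>>> {"fn": "send_rows", "kwargs": {
  "steps": [
    {"translation": [-3, 2.8, 0], "delta_rot": [0, 0, 0], "jaw": 5.5},
    {"translation": [-5, 4.8, 0], "delta_rot": [0, 0, 0], "jaw": 5.5},
    {"translation": [-7, 6.3, 0], "delta_rot": [0, 0, 0], "jaw": 5.5},
    {"translation": [-7, 6.3, 0], "delta_rot": [0, 0, 0], "jaw": 5.5},
    {"translation": [-7, 6.3, 0], "delta_rot": [0, 0, 0], "jaw": 5.5},
    {"translation": [-7, 6.3, 0], "delta_rot": [0, 0, 0], "jaw": 5.5},
    {"translation": [-7, 6.3, 0], "delta_rot": [0, 0, 0], "jaw": 5.5},
    {"translation": [-7, 6.3, 0], "delta_rot": [0, 0, 0], "jaw": 5.5}
  ]
}}

```text
time: 16.5
tool_pos: [0.6217, 0.1624, 0.2135]
tool_rot: [-0.0, -0.149, 0.989, -0.0]
contact_force: [-0.1, 0.0, -0.8]
gripper_width: 0.666
grasp_force: 65.3
```

```bash
python3 -c "
from h import *
rep();f=grab('wrist','p'); print(totool([.6215,.1631,.155]))
"
```

```text
16.5 pos [0.6217 0.1624 0.2135] Ftool [0.1 0.  0.8] M [0.   0.01 0.02] 0.666 65.3
[0.01939939 0.06632044 5.86767242]
```

View pics/p.png

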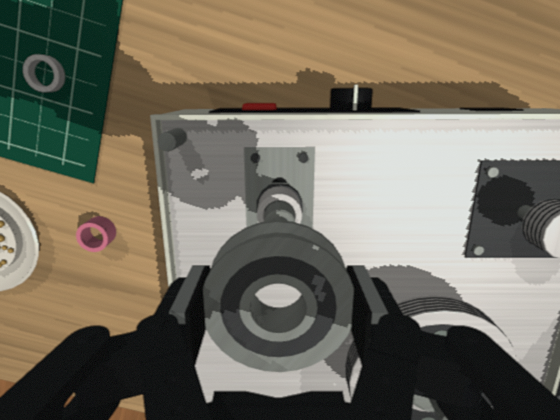

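Wrist view: the pulley is held level with its bore at (279,298). The spacer is home on the axle at (280,200), in line.

>>> {"fn": "send_rows", "kwargs": {
  "steps": [
    {"translation": [0, 0.05, 1.5], "delta_rot": [0, 0, 0], "jaw": 5.5},
    {"translation": [0, 0.05, 3], "delta_rot": [0, 0, 0], "jaw": 5.5},
    {"translation": [0, 0.05, 4], "delta_rot": [0, 0, 0], "jaw": 5.5},
    {"translation": [0, 0.05, 4.6], "delta_rot": [0, 0, 0], "jaw": 5.5},
    {"translation": [0, 0.05, 5.2], "delta_rot": [0, 0, 0], "jaw": 5.5},
    {"translation": [0, 0.05, 5.8], "delta_rot": [0, 0, 0], "jaw": 5.5},
    {"translation": [0, 0.05, 6.4], "delta_rot": [0, 0, 0], "jaw": 5.5},
    {"translation": [0, 0.05, 6.4], "delta_rot": [0, 0, 0], "jaw": 5.5}
  ]
}}

```text
time: 17.35
tool_pos: [0.6214, 0.1636, 0.1484]
tool_rot: [-0.001, -0.15, 0.989, 0.0]
contact_force: [0.2, -0.3, -1.3]
gripper_width: 0.67
grasp_force: 65.3
```

```bash
python3 -c "
from h import *
rep(); print(totool([.6215,.1631,.1242]))
"
```

```text
17.35 pos [0.6214 0.1636 0.1484] Ftool [-0.1 -0.4  1.3] M [ 0.01  0.08 -0.02] 0.67 65.3
[ 1.28612273e-03 -4.96896105e-02  2.42456877e+00]
```

>>> {"fn": "send_rows", "kwargs": {
  "steps": [
    {"translation": [0, -0.05, 0.3], "delta_rot": [0, 0, 0], "jaw": 5.5},
    {"translation": [0, -0.05, 0.6], "delta_rot": [0, 0, 0], "jaw": 5.5},
    {"translation": [0, -0.05, 0.7], "delta_rot": [0, 0, 0], "jaw": 5.5},
    {"translation": [0, -0.05, 0.8], "delta_rot": [0, 0, 0], "jaw": 5.5},
    {"translation": [0, -0.05, 0.9], "delta_rot": [0, 0, 0], "jaw": 5.5},
    {"translation": [0, -0.05, 1.0], "delta_rot": [0, 0, 0], "jaw": 5.5},
    {"translation": [0, -0.05, 1.1], "delta_rot": [0, 0, 0], "jaw": 5.5},
    {"translation": [0, -0.05, 1.1], "delta_rot": [0, 0, 0], "jaw": 5.5}
  ]
}}

```text
time: 18.15
tool_pos: [0.6219, 0.1631, 0.1383]
tool_rot: [-0.0, -0.15, 0.989, 0.0]
contact_force: [-0.7, 0.5, -1.4]
gripper_width: 0.666
grasp_force: 65.3
```

```bash
python3 -c "
from h import *
rep()
"
```

```text
18.15 pos [0.6219 0.1631 0.1383] Ftool [0.5 0.7 1.4] M [-0.05 -0.04  0.05] 0.666 65.3
```

>>> {"fn": "send_rows", "kwargs": {
  "steps": [
    {"translation": [0, 0, 0.3], "delta_rot": [0, 0, 0], "jaw": 5.5},
    {"translation": [0, 0, 0.6], "delta_rot": [0, 0, 0], "jaw": 5.5},
    {"translation": [0, 0, 0.8], "delta_rot": [0, 0, 0], "jaw": 5.5},
    {"translation": [0, 0, 1.0], "delta_rot": [0, 0, 0], "jaw": 5.5},
    {"translation": [0, 0, 1.2], "delta_rot": [0, 0, 0], "jaw": 5.5},
    {"translation": [0, 0, 1.3], "delta_rot": [0, 0, 0], "jaw": 5.5},
    {"translation": [0, 0, 1.3], "delta_rot": [0, 0, 0], "jaw": 5.5},
    {"translation": [0, 0, 1.3], "delta_rot": [0, 0, 0], "jaw": 5.5}
  ]
}}

```text
time: 18.95
tool_pos: [0.6221, 0.1632, 0.1256]
tool_rot: [0.0, -0.15, 0.989, -0.0]
contact_force: [-0.5, 1.0, -1.6]
gripper_width: 0.667
grasp_force: 65.3
```

```bash
python3 -c "
from h import *
rep()
"
```

```text
18.95 pos [0.6221 0.1632 0.1256] Ftool [0.2 1.1 1.6] M [-0.    0.03  0.06] 0.667 65.3
```

>>> {"fn": "send_rows", "kwargs": {
  "steps": [
    {"translation": [0, 0, 0.05], "delta_rot": [0, 0, 0], "jaw": 5.5},
    {"translation": [0, 0, 0.1], "delta_rot": [0, 0, 0], "jaw": 5.5},
    {"translation": [0, 0, 0.1], "delta_rot": [0, 0, 0], "jaw": 5.5},
    {"translation": [0, 0, 0.1], "delta_rot": [0, 0, 0], "jaw": 5.5},
    {"translation": [0, 0, 0.1], "delta_rot": [0, 0, 0], "jaw": 5.5},
    {"translation": [0, 0, 0.1], "delta_rot": [0, 0, 0], "jaw": 6.5},
    {"translation": [0, 0, 0.1], "delta_rot": [0, 0, 0], "jaw": 8},
    {"translation": [0, 0, 0.1], "delta_rot": [0, 0, 0], "jaw": 8.5}
  ]
}}

```text
time: 19.75
tool_pos: [0.6223, 0.1632, 0.1249]
tool_rot: [0.0, -0.15, 0.989, -0.0]
contact_force: [-0.6, -0.4, 0.6]
gripper_width: 0.998
grasp_force: 0.0
```

>>> {"fn": "send_rows", "kwargs": {
  "steps": [
    {"translation": [0, 0, 0], "delta_rot": [0, 0, 0], "jaw": 8.5},
    {"translation": [0, 0, 0], "delta_rot": [0, 0, 0], "jaw": 8.5},
    {"translation": [0, 0, 0], "delta_rot": [0, 0, 0], "jaw": 8.5},
    {"translation": [0, 0, -2], "delta_rot": [0, 0, 0], "jaw": 8.5},
    {"translation": [0, 0, -5], "delta_rot": [0, 0, 0], "jaw": 8.5},
    {"translation": [0, 0, -9], "delta_rot": [0, 0, 0], "jaw": 8.5},
    {"translation": [0, 0, -10], "delta_rot": [0, 0, 0], "jaw": 8.5},
    {"translation": [0, 0, -10], "delta_rot": [0, 0, 0], "jaw": 8.5}
  ]
}}

```text
time: 20.55
tool_pos: [0.6235, 0.1634, 0.2277]
tool_rot: [0.003, -0.15, 0.989, -0.0]
contact_force: [0.2, -0.8, -0.2]
gripper_width: 0.995
grasp_force: 0.0
```

```bash
python3 - <<'E'
from h import *
rep(); f=grab('wrist'); W=cloud(f)
d=np.hypot(W[...,0]-.622,W[...,1]-.164)
m=(d<.028)&(d>.012)&(W[...,2]>.115)&(W[...,2]<.145); P=W[m]
A=np.c_[P[:,:2]-[.622,.164],np.ones(len(P))]; print(len(P),np.percentile(P[:,2],[10,50,90]),np.linalg.lstsq(A,P[:,2],rcond=None)[0])
print(tip(f,.155)[0],ring(f,(.622,.164),.131,.03)); print(totool([.443,-.295,.15]))
E
```

```text
20.55 pos [0.6235 0.1634 0.2277] Ftool [-0.  -0.8  0.2] M [-0.04  0.01  0.03] 0.995 0.0
4484 [0.13001819 0.13090282 0.13175517] [0.03786537 0.01184182 0.13057999]
[0.62165523 0.16391924 0.157     ] (array([0.62282486, 0.1640761 ]), np.float64(0.029931997516905465), np.float64(0.13086149346857748), array([277.984, 213.488]))
[ 30.68831292 -38.46722768   7.46270764]
```

>>> {"fn": "send_rows", "kwargs": {
  "steps": [
    {"translation": [3, -3.8, 0], "delta_rot": [0, 0, 0], "jaw": 6},
    {"translation": [6, -7.6, 0], "delta_rot": [0, 0, 0], "jaw": 5},
    {"translation": [9, -11.4, 0], "delta_rot": [0, 0, 0], "jaw": 5},
    {"translation": [12, -15.2, 0], "delta_rot": [0, 0, 0], "jaw": 5},
    {"translation": [15, -19, 1], "delta_rot": [0, 0, 0], "jaw": 5},
    {"translation": [18, -22.8, 3], "delta_rot": [0, 0, 0], "jaw": 5},
    {"translation": [21, -26.6, 5], "delta_rot": [0, 0, 0], "jaw": 5},
    {"translation": [24, -30.4, 7], "delta_rot": [0, 0, 0], "jaw": 5}
  ]
}}

```text
time: 21.4
tool_pos: [0.4827, -0.1928, 0.1539]
tool_rot: [-0.001, -0.15, 0.989, 0.001]
contact_force: [1.4, -0.7, 0.3]
gripper_width: 0.585
grasp_force: 0.0
```

>>> {"fn": "send_rows", "kwargs": {
  "steps": [
    {"translation": [3, -3.8, 1], "delta_rot": [0, 0, 0], "jaw": 5},
    {"translation": [6, -7, 2], "delta_rot": [0, 0, 0], "jaw": 5},
    {"translation": [6.7, -8, 2.5], "delta_rot": [0, 0, 0], "jaw": 5},
    {"translation": [6.7, -8, 2.5], "delta_rot": [0, 0, 0], "jaw": 5},
    {"translation": [6.7, -8, 2.5], "delta_rot": [0, 0, 0], "jaw": 5},
    {"translation": [6.7, -8, 2.5], "delta_rot": [0, 0, 0], "jaw": 5},
    {"translation": [6.7, -8, 2.5], "delta_rot": [0, 0, 0], "jaw": 5},
    {"translation": [6.7, -8, 2.5], "delta_rot": [0, 0, 0], "jaw": 5}
  ]
}}

```text
time: 22.2
tool_pos: [0.4454, -0.2874, 0.1326]
tool_rot: [0.0, -0.15, 0.989, -0.0]
contact_force: [-0.5, 0.3, -0.3]
gripper_width: 0.589
grasp_force: 0.0
```

```bash
python3 - <<'E'
from h import *
rep(); f=grab('wrist','q'); c=ring(f,(.442,-.293),.017,.017); print(c)
print(totool([c[0][0]+.0003,c[0][1]-.001,.012]))
E
```

```text
22.2 pos [ 0.4454 -0.2874  0.1326] Ftool [0.4 0.4 0.3] M [0.03 0.05 0.  ] 0.589 0.0
(array([ 0.44224276, -0.29366265]), np.float64(0.01696726548222177), np.float64(0.016802093282127686), array([269.84782609, 200.37681159]))
[ 0.47251333 -0.58468418 12.06262671]
```

View pics/q.png

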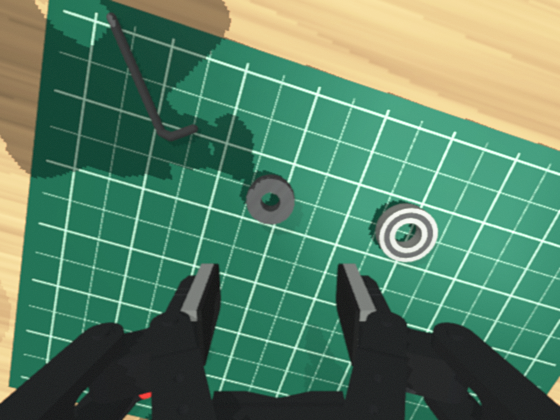

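Wrist view: the collar is at (270,200). The hex key's end at (195,128) and the bearing at (407,233) are both clear of the jaws.

>>> {"fn": "send_rows", "kwargs": {
  "steps": [
    {"translation": [0.5, -0.6, 3], "delta_rot": [0, 0, 0], "jaw": 5},
    {"translation": [0.5, -0.6, 6], "delta_rot": [0, 0, 0], "jaw": 5},
    {"translation": [0.5, -0.6, 8.5], "delta_rot": [0, 0, 0], "jaw": 5},
    {"translation": [0.5, -0.6, 10.5], "delta_rot": [0, 0, 0], "jaw": 5},
    {"translation": [0.5, -0.6, 11.6], "delta_rot": [0, 0, 0], "jaw": 5},
    {"translation": [0.5, -0.6, 11.6], "delta_rot": [0, 0, 0], "jaw": 5},
    {"translation": [0.5, -0.6, 11.6], "delta_rot": [0, 0, 0], "jaw": 5},
    {"translation": [0.5, -0.6, 11.6], "delta_rot": [0, 0, 0], "jaw": 5}
  ]
}}

```text
time: 23.05
tool_pos: [0.4423, -0.2958, 0.0171]
tool_rot: [0.0, -0.15, 0.989, -0.001]
contact_force: [0.3, -0.3, 0.1]
gripper_width: 0.582
grasp_force: 0.0
```

```bash
python3 -c "
from h import *
rep();print(totool([.4425,-.2947,.016]))
"
```

```text
23.05 pos [ 0.4423 -0.2958  0.0171] Ftool [-0.2 -0.4 -0.1] M [-0.   -0.03 -0.02] 0.582 0.0
[-0.05526484  0.10081095  0.11002503]
```

>>> {"fn": "send_rows", "kwargs": {
  "steps": [
    {"translation": [-0.05, 0.1, 0.1], "delta_rot": [0, 0, 0], "jaw": 5},
    {"translation": [-0.05, 0.1, 0.1], "delta_rot": [0, 0, 0], "jaw": 5},
    {"translation": [-0.05, 0.1, 0.1], "delta_rot": [0, 0, 0], "jaw": 4},
    {"translation": [-0.05, 0.1, 0.1], "delta_rot": [0, 0, 0], "jaw": 3},
    {"translation": [-0.05, 0.1, 0.1], "delta_rot": [0, 0, 0], "jaw": 2.8},
    {"translation": [-0.05, 0.1, 0.1], "delta_rot": [0, 0, 0], "jaw": 2.8},
    {"translation": [-0.05, 0.1, 0.1], "delta_rot": [0, 0, 0], "jaw": 2.8},
    {"translation": [-0.05, 0.1, 0.1], "delta_rot": [0, 0, 0], "jaw": 2.8}
  ]
}}

```text
time: 23.85
tool_pos: [0.4426, -0.2949, 0.0167]
tool_rot: [0.001, -0.15, 0.989, -0.0]
contact_force: [-1.2, 1.6, 6.1]
gripper_width: 0.36
grasp_force: 59.7
```

```bash
python3 -c "
from h import *
rep();print(totool([.6221,.1633,.23]))
"
```

```text
23.85 pos [ 0.4426 -0.2949  0.0167] Ftool [ 0.7  1.9 -6.1] M [-0.4   0.12  0.04] 0.36 59.7
[-30.7129549   38.44309242 -21.34853764]
```

>>> {"fn": "send_rows", "kwargs": {
  "steps": [
    {"translation": [0, 0, -4], "delta_rot": [0, 0, 0], "jaw": 2.8},
    {"translation": [0, 0, -8.5], "delta_rot": [0, 0, 0], "jaw": 2.8},
    {"translation": [-1.5, 2, -13], "delta_rot": [0, 0, 0], "jaw": 2.8},
    {"translation": [-4, 5, -16], "delta_rot": [0, 0, 0], "jaw": 2.8},
    {"translation": [-7, 8.8, -19], "delta_rot": [0, 0, 0], "jaw": 2.8},
    {"translation": [-10, 12.6, -20], "delta_rot": [0, 0, 0], "jaw": 2.8},
    {"translation": [-13, 16.4, -20], "delta_rot": [0, 0, 0], "jaw": 2.8},
    {"translation": [-16, 20.2, -20], "delta_rot": [0, 0, 0], "jaw": 2.8}
  ]
}}

```text
time: 24.65
tool_pos: [0.5345, -0.0554, 0.2164]
tool_rot: [0.001, -0.149, 0.989, -0.0]
contact_force: [0.7, -1.0, -0.6]
gripper_width: 0.363
grasp_force: 59.9
```

>>> {"fn": "send_rows", "kwargs": {
  "steps": [
    {"translation": [-3, 3.8, 0], "delta_rot": [0, 0, 0], "jaw": 2.8},
    {"translation": [-6, 7.6, 0], "delta_rot": [0, 0, 0], "jaw": 2.8},
    {"translation": [-9, 11.4, 0], "delta_rot": [0, 0, 0], "jaw": 2.8},
    {"translation": [-12, 15, 0], "delta_rot": [0, 0, 0], "jaw": 2.8},
    {"translation": [-14, 17.5, 0], "delta_rot": [0, 0, 0], "jaw": 2.8},
    {"translation": [-14.7, 18.2, 0], "delta_rot": [0, 0, 0], "jaw": 2.8},
    {"translation": [-14.7, 18.2, 0], "delta_rot": [0, 0, 0], "jaw": 2.8},
    {"translation": [-14.7, 18.2, 0], "delta_rot": [0, 0, 0], "jaw": 2.8}
  ]
}}

```text
time: 25.45
tool_pos: [0.6201, 0.1592, 0.2148]
tool_rot: [-0.001, -0.149, 0.989, -0.0]
contact_force: [-0.9, 0.0, -0.7]
gripper_width: 0.362
grasp_force: 59.9
```

```bash
python3 -c "
from h import *
rep();f=grab('wrist'); print(tip(f,.155)); print(totool([.6221,.1633,.18]))
"
```

```text
25.45 pos [0.6201 0.1592 0.2148] Ftool [0.9 0.3 0.7] M [ 0.02  0.06 -0.05] 0.362 59.9
(array([0.62014882, 0.16380069, 0.157     ]), array([284.21774194, 242.26612903]), array([276, 237,  18,  11, 124], dtype=int32), array([0.62041566, 0.16389904, 0.15634105]))
[-0.3301673   0.36414015  3.49472488]
```

>>> {"fn": "send_rows", "kwargs": {
  "steps": [
    {"translation": [-0.3, 0.4, 1], "delta_rot": [0, 0, 0], "jaw": 2.8},
    {"translation": [-0.3, 0.4, 2], "delta_rot": [0, 0, 0], "jaw": 2.8},
    {"translation": [-0.3, 0.4, 3], "delta_rot": [0, 0, 0], "jaw": 2.8},
    {"translation": [-0.3, 0.4, 4], "delta_rot": [0, 0, 0], "jaw": 2.8},
    {"translation": [-0.3, 0.4, 4], "delta_rot": [0, 0, 0], "jaw": 2.8},
    {"translation": [-0.3, 0.4, 4], "delta_rot": [0, 0, 0], "jaw": 2.8},
    {"translation": [-0.3, 0.4, 4], "delta_rot": [0, 0, 0], "jaw": 2.8},
    {"translation": [-0.3, 0.4, 4], "delta_rot": [0, 0, 0], "jaw": 2.8}
  ]
}}

```text
time: 26.3
tool_pos: [0.6225, 0.165, 0.1761]
tool_rot: [0.001, -0.15, 0.989, -0.0]
contact_force: [-0.3, -1.1, -0.5]
gripper_width: 0.363
grasp_force: 59.9
```

```bash
python3 -c "
from h import *
rep(); print(totool([.6222,.1632,.1667]))
"
```

```text
26.3 pos [0.6225 0.165  0.1761] Ftool [ 0.6 -1.   0.5] M [ 0.01  0.01 -0.02] 0.363 59.9
[ 0.08798887 -0.16429252  0.93635783]
```

>>> {"fn": "send_rows", "kwargs": {
  "steps": [
    {"translation": [0.1, -0.15, 0], "delta_rot": [0, 0, 0], "jaw": 2.8},
    {"translation": [0.1, -0.15, 0.2], "delta_rot": [0, 0, 0], "jaw": 2.8},
    {"translation": [0.1, -0.15, 0.4], "delta_rot": [0, 0, 0], "jaw": 2.8},
    {"translation": [0.1, -0.15, 0.5], "delta_rot": [0, 0, 0], "jaw": 2.8},
    {"translation": [0.1, -0.15, 0.6], "delta_rot": [0, 0, 0], "jaw": 2.8},
    {"translation": [0.1, -0.15, 0.7], "delta_rot": [0, 0, 0], "jaw": 2.8},
    {"translation": [0.1, -0.15, 0.8], "delta_rot": [0, 0, 0], "jaw": 2.8},
    {"translation": [0.1, -0.15, 0.8], "delta_rot": [0, 0, 0], "jaw": 2.8}
  ]
}}

```text
time: 27.1
tool_pos: [0.6215, 0.1632, 0.167]
tool_rot: [-0.0, -0.15, 0.989, -0.0]
contact_force: [-0.1, 0.5, -0.9]
gripper_width: 0.364
grasp_force: 59.9
```

```bash
python3 -c "
from h import *
rep(); print(totool([.6222,.1632,.1657]))
"
```

```text
27.1 pos [0.6215 0.1632 0.167 ] Ftool [-0.1  0.5  0.9] M [ 0.    0.04 -0.04] 0.364 59.9
[-0.06949852 -0.02079071  0.12823787]
```

>>> {"fn": "send_rows", "kwargs": {
  "steps": [
    {"translation": [-0.05, 0, 0.05], "delta_rot": [0, 0, 0], "jaw": 2.8},
    {"translation": [-0.05, 0, 0.1], "delta_rot": [0, 0, 0], "jaw": 2.8},
    {"translation": [-0.05, 0, 0.15], "delta_rot": [0, 0, 0], "jaw": 2.8},
    {"translation": [-0.05, 0, 0.2], "delta_rot": [0, 0, 0], "jaw": 2.8},
    {"translation": [-0.05, 0, 0.2], "delta_rot": [0, 0, 0], "jaw": 2.8},
    {"translation": [-0.05, 0, 0.2], "delta_rot": [0, 0, 0], "jaw": 2.8},
    {"translation": [-0.05, 0, 0.2], "delta_rot": [0, 0, 0], "jaw": 2.8},
    {"translation": [-0.05, 0, 0.2], "delta_rot": [0, 0, 0], "jaw": 2.8}
  ]
}}

```text
time: 27.9
tool_pos: [0.6221, 0.1634, 0.1652]
tool_rot: [0.0, -0.15, 0.989, -0.0]
contact_force: [0.2, -0.5, -0.7]
gripper_width: 0.36
grasp_force: 59.9
```

```bash
python3 -c "
from h import *
rep()
"
```

```text
27.9 pos [0.6221 0.1634 0.1652] Ftool [-0.1 -0.5  0.7] M [-0.05  0.03  0.03] 0.36 59.9
```

Now pushing onto the balls in gentle steps.

>>> {"fn": "send_rows", "kwargs": {
  "steps": [
    {"translation": [0, 0, 0.04], "delta_rot": [0, 0, 0], "jaw": 2.8},
    {"translation": [0, 0, 0.08], "delta_rot": [0, 0, 0], "jaw": 2.8},
    {"translation": [0, 0, 0.12], "delta_rot": [0, 0, 0], "jaw": 2.8},
    {"translation": [0, 0, 0.16], "delta_rot": [0, 0, 0], "jaw": 2.8},
    {"translation": [0, 0, 0.2], "delta_rot": [0, 0, 0], "jaw": 2.8},
    {"translation": [0, 0, 0.2], "delta_rot": [0, 0, 0], "jaw": 2.8},
    {"translation": [0, 0, 0.2], "delta_rot": [0, 0, 0], "jaw": 2.8},
    {"translation": [0, 0, 0.2], "delta_rot": [0, 0, 0], "jaw": 2.8}
  ]
}}

```text
time: 28.7
tool_pos: [0.6225, 0.1635, 0.1639]
tool_rot: [0.001, -0.15, 0.989, 0.0]
contact_force: [-0.3, 0.3, 4.7]
gripper_width: 0.36
grasp_force: 60.3
```

```bash
python3 -c "
from h import *
rep()
"
```

```text
28.7 pos [0.6225 0.1635 0.1639] Ftool [ 0.2  0.4 -4.7] M [-0.15  0.06  0.02] 0.36 60.3
```

>>> {"fn": "send_rows", "kwargs": {
  "steps": [
    {"translation": [0, 0, 0.04], "delta_rot": [0, 0, 0], "jaw": 2.8},
    {"translation": [0, 0, 0.08], "delta_rot": [0, 0, 0], "jaw": 2.8},
    {"translation": [0, 0, 0.12], "delta_rot": [0, 0, 0], "jaw": 2.8},
    {"translation": [0, 0, 0.16], "delta_rot": [0, 0, 0], "jaw": 2.8},
    {"translation": [0, 0, 0.2], "delta_rot": [0, 0, 0], "jaw": 2.8},
    {"translation": [0, 0, 0.2], "delta_rot": [0, 0, 0], "jaw": 2.8},
    {"translation": [0, 0, 0.2], "delta_rot": [0, 0, 0], "jaw": 2.8},
    {"translation": [0, 0, 0.2], "delta_rot": [0, 0, 0], "jaw": 2.8}
  ]
}}

```text
time: 29.5
tool_pos: [0.6221, 0.1634, 0.1607]
tool_rot: [0.0, -0.15, 0.989, 0.0]
contact_force: [2.0, 1.1, 0.8]
gripper_width: 0.361
grasp_force: 60.0
```

```bash
python3 -c "
from h import *
rep()
"
```

```text
29.5 pos [0.6221 0.1634 0.1607] Ftool [-2.3  0.5 -0.8] M [-0.04 -0.48 -0.05] 0.361 60.0
```

>>> {"fn": "send_rows", "kwargs": {
  "steps": [
    {"translation": [0, 0, 0.15], "delta_rot": [0, 0, 0], "jaw": 2.8},
    {"translation": [0, 0, 0.3], "delta_rot": [0, 0, 0], "jaw": 2.8},
    {"translation": [0, 0, 0.45], "delta_rot": [0, 0, 0], "jaw": 2.8},
    {"translation": [0, 0, 0.6], "delta_rot": [0, 0, 0], "jaw": 2.8},
    {"translation": [0, 0, 0.75], "delta_rot": [0, 0, 0], "jaw": 2.8},
    {"translation": [0, 0, 0.9], "delta_rot": [0, 0, 0], "jaw": 2.8},
    {"translation": [0, 0, 1.05], "delta_rot": [0, 0, 0], "jaw": 2.8},
    {"translation": [0, 0, 1.05], "delta_rot": [0, 0, 0], "jaw": 2.8}
  ]
}}

```text
time: 30.3
tool_pos: [0.6218, 0.1633, 0.1499]
tool_rot: [-0.0, -0.15, 0.989, 0.0]
contact_force: [0.9, 0.8, -1.7]
gripper_width: 0.361
grasp_force: 59.8
```

```bash
python3 -c "
from h import *
rep()
"
```

```text
30.3 pos [0.6218 0.1633 0.1499] Ftool [-1.   0.5  1.7] M [ 0.   -0.18  0.02] 0.361 59.8
```

>>> {"fn": "send_rows", "kwargs": {
  "steps": [
    {"translation": [0, 0, 0.08], "delta_rot": [0, 0, 0], "jaw": 2.8},
    {"translation": [0, 0, 0.16], "delta_rot": [0, 0, 0], "jaw": 2.8},
    {"translation": [0, 0, 0.24], "delta_rot": [0, 0, 0], "jaw": 2.8},
    {"translation": [0, 0, 0.32], "delta_rot": [0, 0, 0], "jaw": 2.8},
    {"translation": [0, 0, 0.38], "delta_rot": [0, 0, 0], "jaw": 2.8},
    {"translation": [0, 0, 0.38], "delta_rot": [0, 0, 0], "jaw": 2.8},
    {"translation": [0, 0, 0.38], "delta_rot": [0, 0, 0], "jaw": 2.8},
    {"translation": [0, 0, 0.38], "delta_rot": [0, 0, 0], "jaw": 2.8}
  ]
}}

```text
time: 31.1
tool_pos: [0.6218, 0.1633, 0.1465]
tool_rot: [-0.0, -0.15, 0.989, -0.0]
contact_force: [-0.7, 0.2, -4.0]
gripper_width: 0.364
grasp_force: 59.7
```

```bash
python3 -c "
from h import *
rep()
"
```

```text
31.1 pos [0.6218 0.1633 0.1465] Ftool [0.6 0.4 4. ] M [-0.03  0.08  0.02] 0.364 59.7
```

>>> {"fn": "send_rows", "kwargs": {
  "steps": [
    {"translation": [0, 0, 0.04], "delta_rot": [0, 0, 0], "jaw": 2.8},
    {"translation": [0, 0, 0.08], "delta_rot": [0, 0, 0], "jaw": 2.8},
    {"translation": [0, 0, 0.12], "delta_rot": [0, 0, 0], "jaw": 2.8},
    {"translation": [0, 0, 0.15], "delta_rot": [0, 0, 0], "jaw": 2.8},
    {"translation": [0, 0, 0.15], "delta_rot": [0, 0, 0], "jaw": 2.8},
    {"translation": [0, 0, 0.15], "delta_rot": [0, 0, 0], "jaw": 2.8},
    {"translation": [0, 0, 0.15], "delta_rot": [0, 0, 0], "jaw": 2.8},
    {"translation": [0, 0, 0.15], "delta_rot": [0, 0, 0], "jaw": 2.8}
  ]
}}

```text
time: 31.9
tool_pos: [0.6222, 0.1634, 0.1457]
tool_rot: [0.0, -0.15, 0.989, -0.0]
contact_force: [0.2, 0.5, -1.8]
gripper_width: 0.362
grasp_force: 59.9
```

```bash
python3 -c "
from h import *
rep()
"
```

```text
31.9 pos [0.6222 0.1634 0.1457] Ftool [-0.3  0.4  1.8] M [ 0.01 -0.01 -0.01] 0.362 59.9
```

>>> {"fn": "send_rows", "kwargs": {
  "steps": [
    {"translation": [0, 0, 0.03], "delta_rot": [0, 0, 0], "jaw": 2.8},
    {"translation": [0, 0, 0.06], "delta_rot": [0, 0, 0], "jaw": 2.8},
    {"translation": [0, 0, 0.1], "delta_rot": [0, 0, 0], "jaw": 2.8},
    {"translation": [0, 0, 0.1], "delta_rot": [0, 0, 0], "jaw": 2.8},
    {"translation": [0, 0, 0.1], "delta_rot": [0, 0, 0], "jaw": 2.8},
    {"translation": [0, 0, 0.1], "delta_rot": [0, 0, 0], "jaw": 2.8},
    {"translation": [0, 0, 0.1], "delta_rot": [0, 0, 0], "jaw": 2.8},
    {"translation": [0, 0, 0.1], "delta_rot": [0, 0, 0], "jaw": 2.8}
  ]
}}

```text
time: 32.7
tool_pos: [0.6222, 0.1633, 0.1447]
tool_rot: [0.0, -0.15, 0.989, -0.0]
contact_force: [-0.7, -0.1, 1.6]
gripper_width: 0.363
grasp_force: 61.1
```

```bash
python3 -c "
from h import *
rep()
"
```

```text
32.7 pos [0.6222 0.1633 0.1447] Ftool [ 0.7  0.1 -1.6] M [-0.04  0.15 -0.02] 0.363 61.1
```

At home height, with light contact. Release, then rise.

>>> {"fn": "send_rows", "kwargs": {
  "steps": [
    {"translation": [0, 0, 0], "delta_rot": [0, 0, 0], "jaw": 4},
    {"translation": [0, 0, 0], "delta_rot": [0, 0, 0], "jaw": 5.5},
    {"translation": [0, 0, 0], "delta_rot": [0, 0, 0], "jaw": 5.5},
    {"translation": [0, 0, 0], "delta_rot": [0, 0, 0], "jaw": 5.5},
    {"translation": [0, 0, 0], "delta_rot": [0, 0, 0], "jaw": 5.5},
    {"translation": [0, 0, -2], "delta_rot": [0, 0, 0], "jaw": 5.5},
    {"translation": [0, 0, -5], "delta_rot": [0, 0, 0], "jaw": 5.5},
    {"translation": [0, 0, -8], "delta_rot": [0, 0, 0], "jaw": 5.5}
  ]
}}

```text
time: 33.5
tool_pos: [0.6216, 0.1633, 0.2245]
tool_rot: [-0.001, -0.15, 0.989, 0.0]
contact_force: [-0.4, 0.4, 0.0]
gripper_width: 0.647
grasp_force: 0.0
```

```bash
python3 - <<'E'
from h import *
rep(); f=grab('wrist'); W=cloud(f)
d=np.hypot(W[...,0]-.622,W[...,1]-.164)
for a,b,lo,hi in ((.0095,.0155,.135,.165),(.02,.028,.115,.14)):
    m=(d<b)&(d>a)&(W[...,2]>lo)&(W[...,2]<hi); P=W[m]
    A=np.c_[P[:,:2]-[.622,.164],np.ones(len(P))]; print(len(P),np.percentile(P[:,2],[10,50,90]),np.linalg.lstsq(A,P[:,2],rcond=None)[0])
E
```

```text
33.5 pos [0.6216 0.1633 0.2245] Ftool [ 0.3  0.5 -0. ] M [-0.01  0.01 -0.03] 0.647 0.0
1161 [0.14411681 0.14487186 0.14566323] [0.00100679 0.00136848 0.14488316]
2625 [0.12987255 0.13084672 0.13170217] [0.05479171 0.01414032 0.13035019]
```

```bash
python3 - <<'E'
from h import *
f=dict(np.load('wrist.npz')); W=cloud(f); x=W[...,0]-.6225;y=W[...,1]-.164;d=np.hypot(x,y);a=np.degrees(np.arctan2(y,x))
for k in range(-180,180,45):
    m=(d>.02)&(d<.028)&(a>k)&(a<k+45)&(W[...,2]>.126)&(W[...,2]<.136); P=W[m][:,2]; print(k,len(P),np.median(P).round(4) if len(P) else '')
E
```

```text
-180 375 0.131
-135 355 0.1308
-90 335 0.1309
-45 254 0.131
0 201 0.1308
45 285 0.1309
90 341 0.1309
135 361 0.1309
```

The pulley is level at 131 mm all round and the collar is home. Handing in.

```bash
python3 -c "
from h import *
print(job_done())"
```

```text
the job is handed in; nothing more can be done
None
```

The idler is fitted: the tall spacer is on the axle's foot, the pulley on the spacer, and the collar past the spring balls and home against the pulley. The job is handed in at about 33.5 s, and no verdict came back.

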